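# Tip the front row of motors out of the blue counting tray

## Robot

A 7-joint arm with a two-finger parallel gripper is mounted at the origin on a cart in front of the work surface, level with it; the furniture and walls round the work are solid. World frame = base frame: x ahead of the robot, y to its left, z up, the work surface at z = 0. Lengths are in m, angles in rad, forces in N, time in s.
With the tool pointing down it reaches from about 0.425 to 0.875 m from the base axis. Payload 4.7 kg.
Tool frame: the origin (TCP) lies on the centre line of the jaws, within the pads' length; the fingertips stand ahead of it and the grasp point (between the pads) lies 2 mm behind it (nose_length is the z of the fingertips in the tool frame, in m); z points along the fingers, y is the line along which they close (so a half turn about z gives the same grasp; the last joint's range is limited). The gripper opens to 87 mm and grips with 3 to 60 N. Pads are 19 mm wide; open, the fingers measure 117 mm over their backs; the gripper's body (75 mm by 190 mm) begins 51 mm behind the grasp point.
Start: joints at [1.155, 0.321, -0.07, 1.45, 0.023, 1.371, -0.057], TCP at [0.271, -0.591, 0.24] pointing down, gripper open.
Joint ranges: [-2.86, 2.86], [-0.3, 2.09], [-1.38, 1.24], [0.06, 2.45], [-1.56, 4.7], [0.09, 2.05], [-2.69, 2.69]. Speed limits (rad/s): [2.57, 2.57, 3.14, 3.14, 3.14, 3.14, 3.14].

## Interface

Orientations are given as a rotation vector (axis times angle).
In Python, from bench import * gives the robot as it stands.
- The arm moves only by the tool send_rows, never from a script. Its arguments are lists of equal length, an entry for each row: "xyz": the shift along the tool's x, y, z in mm, a list of three; "dr": the turn, a rotation vector about the tool's x, y, z in rad, a list of three. A call has exactly 10 rows; each row is the pose to reach, as a shift and turn from the pose commanded when the call began, along the tool's axes at that moment; what a row does not reach only later rows make up. A row lasts 1/12 s, in which the tool goes at most 41.7 mm and 7.16 degrees, less where a joint would pass 70% of its speed; a pose out of reach is approached as far as the arm can. A call with a gripper value outside its range is refused whole. "jaw" is the finger opening in mm, from 0 to 87, set as the call begins (left out, the last holds). The fingers move at their own pace and stop on an object; "grip_force" is the grip in N (left out, the last holds). Time passes only in rows, so rows that repeat a pose let the fingers close, or fill a call up. It gives the time, the measured TCP pose, the force, the opening and the grip force at its end, in the units of the state.
- get_state(): the state, without advancing time (a new reading comes with each control period).
- get_image(name): name is "side" or "top" or "wrist"; returns the picture (420x560x3 uint8, red, green, blue); there is no depth.
- calibration(name): a dict with "vfov" (degrees; the focal length in pixels is half the picture's height over the tangent of half this angle, whatever the lens; pixels are square), "cx", "cy" (the principal point, pixels), "rvec" (rotation vector, rad) and "tvec" (3), from world to camera coordinates, as OpenCV has them; the wrist camera has in their place "hand_eye" (4x4, takes a point from camera to tool coordinates, whose origin is the TCP and whose axes are the flange's). Camera axes: x right, y down, z forward; pixel columns grow to the right and rows downward; lengths in m; the calibration is good to about 2 mm. The wrist camera is an equidistant fisheye: a pixel r from the principal point sees the ray r / f radians off the axis. A picture is of the moment at which its call begins: read the wrist's pose just before it. calibration takes no time and is no camera call.
- close_job(): hands the job in; it is judged then, once.
The state is a dict: "time": time; "joint_positions": joint angles; "qd": joint speeds; "joint_torque": joint torques, N m; "position": TCP position; "tool_rot": TCP orientation; "ft_force": force on the tool from outside, world axes, zero at the start; "torque": the same for the moment, N m; "grip_width": opening from 0.0 (shut) to 1.0 (fully open); "grip_force": force on a finger pad.
Only numpy, scipy, OpenCV 4.12 (cv2) and the standard library are available. Lean on these libraries where they do the work, as an engineer would, in place of code of your own. Each camera call takes 0.05 s, during which the arm holds its last target. There are 200 camera calls.

## Task

Tip the counting tray with the blue knob: lift it by its knob until the two gear motors of its front row slide off into the white cup below its open end, while the two behind the lip stay in the tray. Then lower the tray gently back onto its rest and let go. Do not touch the motors, leave the cup standing in its place, and leave the yellow tray alone.

Things in the scene. Friction and masses are not known exactly. Their poses are not given: they have to be found in the camera images.
- blue_tray_knob (a point): Centre of the blue knob: a lying barrel 22 mm thick, 26 mm long, on a 9 mm stem; 110 mm above the table with the tray down. Axes are the tray's: +x from its open end to the knob, y along the barrel and the hinge, z normal to the tray floor. Best pinched by its flat ends (closing along y), so it turns between the fingers. The hinge axis is 102 mm in -x and 35 mm in -z from here.
- blue_tray (a joint): Tilt of the blue tray, rad: 0 down on its rest, growing as the knob is lifted (it goes up and towards the open end), stop at 1.0. Front motors start to slide at 0.2 to 0.4 and have surely gone at 0.65; the 6 mm lip holds the rear ones. Free, the tray (0.4 kg) falls back to 0. Plate 120 x 58 mm, 14 mm walls; the open end is 20 mm beyond the hinge, the lip 31 mm from the hinge towards the knob.
- yellow_tray (a joint): Tilt of the other tray (yellow knob, otherwise alike, with its own motors and cup), which must stay down at 0.
- blue_tray_cup: Loose white round cup on the table in front of the blue tray's open end, 90 mm across the mouth, 52 mm high; origin at the centre of its underside, z up.
- front_left: Gear motor of the front row in the blue tray (left seen from the open end towards the knob), 38 x 12 x 12 mm, lying along the tray with its shaft towards the knob; origin at the centre of its underside, x along the shaft.
- front_right: Gear motor of the front row in the blue tray (right), otherwise as front_left.
- rear_left: Gear motor of the rear row, behind the lip (left), which must stay in the tray; otherwise as front_left.
- rear_right: Gear motor of the rear row, behind the lip (right), which must stay in the tray; otherwise as front_left.

How it is judged:
On the way:
1. the blue tray is tipped up (value of joint blue_tray above 0.15 rad), for 0.1 s.
At the end, for the whole second after the job is handed in: Both front motors at rest in the white cup (within 43 mm of its axis, below its rim); both rear motors still in the tray behind the lip; tray down (under 0.05 rad); cup upright (within 0.15 rad) and within 20 mm of its start (value of joint blue_tray below 0.05 rad and horizontal distance between each of front_left, front_right and blue_tray_cup below 0.043 m and height (world z) of each of front_left, front_right below 0.052 m and x of each of rear_left, rear_right in the frame of blue_tray_knob above -0.065 m and distance between each of rear_left, rear_right and blue_tray_knob below 0.08 m and height (world z) of each of rear_left, rear_right above 0.065 m and angle between blue_tray_cup's own z axis and vertical below 0.15 rad and distance of blue_tray_cup from where it was at the start of the episode below 0.02 m and linear speed of each of front_left, front_right below 0.02 m/s); the robot touches nothing.
It fails at once if the yellow tray is tipped (more than 0.08 rad) (value of joint yellow_tray above 0.08 rad).
It fails at once if the blue tray is slammed or dropped down (faster than 5 rad/s) (velocity of joint blue_tray below -5 rad/s).
It fails at once if the gripper's fingers touch a motor of the blue tray (contact force between the fingers and front_left above 0.5 N or contact force between the fingers and front_right above 0.5 N or contact force between the fingers and rear_left above 0.5 N or contact force between the fingers and rear_right above 0.5 N).
It also fails if it takes over 42 s, if anything falls off the work surface, if the arm or the gripper's body presses on something with over 40 N, if the wrist force passes 120 N, or if a joint passes its speed limit or range.

## Working session

There is one attempt and no reset: what is moved stays moved. The work goes in short steps, Python scripts to look and compute and a tool call to move; the robot and the scene stay as the last step left them, time stands still between calls to the robot, and variables do not carry over. Pictures are saved under pics/ and viewed, at most 10 in all, crops included, and the job is handed in when it is done.

Besides the shell and the picture viewer there is one more tool, called after "Request:" by a JSON object that holds its "method" and its "body", one argument or row to a line. send_rows: Moves the arm, as the interface text tells. Its arguments: {"type":"object","properties":{"xyz":{"type":"array"},"dr":{"type":"array"},"jaw":{"type":"number"},"grip_force":{"type":"number"}},"required":["xyz","dr"]}

```bash
mkdir -p pics
cat > h.py <<'E'
from bench import *
import numpy as np, cv2
from scipy.spatial.transform import Rotation as R
def snap(n,f):
    im=get_image(n); cv2.imwrite('pics/'+f,im[:,:,::-1]); return im
def ray(n,u,v):
    c=calibration(n); f=210/np.tan(np.radians(c['vfov'])/2)
    Rm=R.from_rotvec(c['rvec']).as_matrix(); t=np.array(c['tvec'])
    d=Rm.T@np.array([(u-c['cx'])/f,(v-c['cy'])/f,1]); return -Rm.T@t,d
def atz(n,u,v,z):
    o,d=ray(n,u,v); return o+d*(z-o[2])/d[2]
def proj(n,p):
    c=calibration(n); f=210/np.tan(np.radians(c['vfov'])/2)
    q=R.from_rotvec(c['rvec']).as_matrix()@np.array(p)+np.array(c['tvec'])
    return q[0]/q[2]*f+c['cx'],q[1]/q[2]*f+c['cy']
E
python3 - <<'E'
from h import *
a=snap('top','t1.png');b=snap('side','s1.png')
for n in('top','side'): print(calibration(n), ray(n,280,210))
s=get_state();print(s)
E
```

```text
{'vfov': 48.45328741543796, 'cx': 277.07872875592346, 'cy': 214.09299103851677, 'rvec': array([ 2.16618794, -2.12620927,  0.23523153]), 'tvec': array([-0.10685993,  0.45450433,  0.84027003])} (array([ 0.29971798, -0.06425953,  0.911091  ]), array([ 0.18617937, -0.04469554, -0.98155777]))
{'vfov': 53.821998935903466, 'cx': 272.6965510418361, 'cy': 207.45846655641841, 'rvec': array([ 1.94814317,  0.01198217, -0.0440505 ]), 'tvec': array([-0.47449891,  0.05977781,  0.97485141])} (array([ 0.51062577, -0.86962529,  0.40258049]), array([-0.01909037,  0.92725625, -0.37440719]))
{'time': 0.1, 'joint_positions': array([ 1.15512111,  0.32175946, -0.0700757 ,  1.45158852,  0.02259478,
        1.37079074, -0.05689996]), 'qd': array([ 0.00126472, -0.00337019,  0.00048041, -0.00327861,  0.00020239,
       -0.001002  , -0.00127682]), 'joint_torque': array([ 3.78900904e-05, -4.92572272e+01, -4.05554362e-01, -3.13398278e+01,
       -6.41616527e-02,  3.94417474e-02,  1.17800323e-04]), 'position': array([ 0.27058674, -0.59047345,  0.23854607]), 'tool_rot': array([-3.06767281e+00, -6.69573152e-01,  7.29755744e-04]), 'ft_force': array([-1.15087449, -0.93998076,  0.66176188]), 'torque': array([ 0.00706614,  0.01868467, -0.01002544]), 'grip_force': 0.0, 'grip_width': 1.000989716759577}
```

View pics/t1.png

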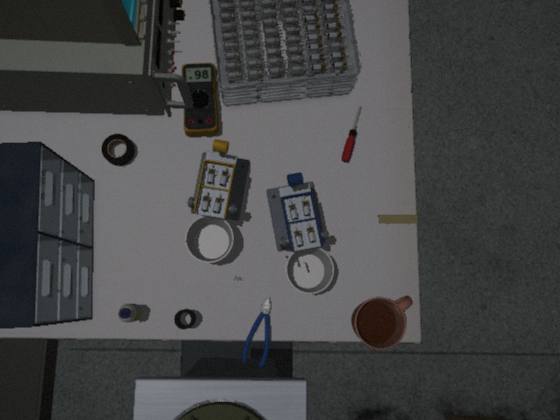

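View pics/s1.png

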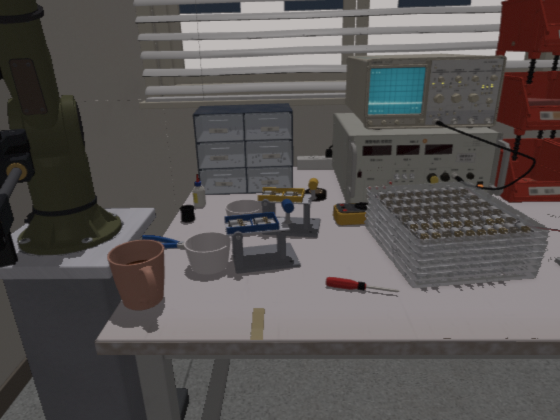

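The top view shows the blue knob at about (295,180) and its cup at about (311,271). The side view shows the knob at about (288,206). I'll enlarge both.

Run:
```python
from h import *
t=cv2.imread('pics/t1.png')[160:300,180:345];s=cv2.imread('pics/s1.png')[170:290,170:340]
t=cv2.resize(t,None,fx=4,fy=4,interpolation=cv2.INTER_CUBIC);s=cv2.resize(s,None,fx=4,fy=4)
cv2.imwrite('pics/t2.png',np.clip(t*1.5,0,255))
im=cv2.imread('pics/t1.png');hsv=cv2.cvtColor(im,cv2.COLOR_BGR2HSV)
for n,f,(x0,x1,y0,y1) in(('top','t1',(284,306,170,188)),('side','s1',(279,297,195,215))):
    hsv=cv2.cvtColor(cv2.imread(f'pics/{f}.png'),cv2.COLOR_BGR2HSV)[y0:y1,x0:x1]
    m=((abs(hsv[...,0].astype(int)-110)<15)&(hsv[...,1]>110)&(hsv[...,2]>40)).astype(np.uint8)
    ys,xs=np.nonzero(m); print(n,xs.mean()+x0,ys.mean()+y0,len(xs),xs.min()+x0,xs.max()+x0,ys.min()+y0,ys.max()+y0)
    if n=='top': print(atz(n,xs.mean()+x0,ys.mean()+y0,.115), atz(n,xs.mean()+x0,ys.mean()+y0,.11)); o1,d1=ray(n,xs.mean()+x0,ys.mean()+y0)
    else:
        o2,d2=ray(n,xs.mean()+x0,ys.mean()+y0)
        k=np.linalg.lstsq(np.c_[d1,-d2],o2-o1,rcond=None)[0]; print(o1+k[0]*d1,o2+k[1]*d2)
print('cup',atz('top',311,271,.052))
```

```text
top 294.6713286713287 178.65034965034965 143 288 302 173 185
[ 0.50750039 -0.12560333  0.115     ] [ 0.5088054  -0.12598862  0.11      ]
side 287.3211009174312 205.29357798165137 109 282 292 199 212
[ 0.50840972 -0.1258718   0.11151602] [ 0.50961587 -0.12575076  0.1118215 ]
cup [ 0.34992307 -0.16196124  0.052     ][ WARN:0@0.037] global loadsave.cpp:1063 imwrite_ Unsupported depth image for selected encoder is fallbacked to CV_8U.
```

View pics/t2.png

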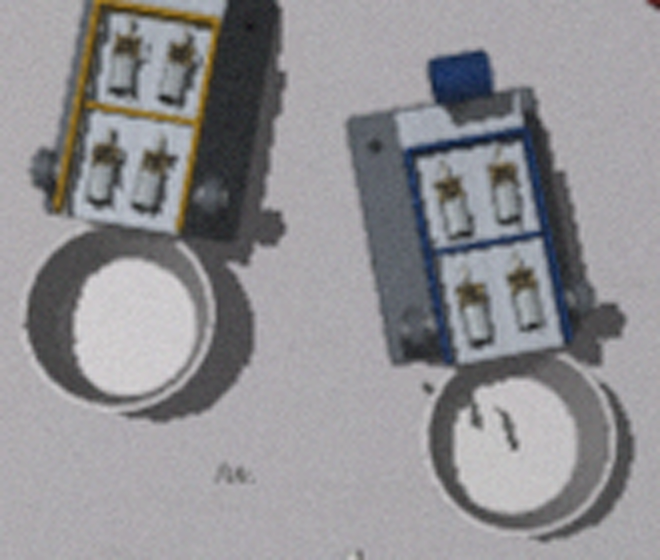

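Run:
```python
from h import *
P=lambda u,v,z:atz('top',180+u/4,160+v/4,z)
a,b,c,d=P(410,152,.09),P(448,362,.09),P(530,132,.09),P(572,342,.09)
m=(a+c)/2-(b+d)/2; print(a,b,c,d,np.linalg.norm(a-c),np.linalg.norm(a-b),np.arctan2(m[1],m[0]), np.arctan2((a-c)[1],(a-c)[0])-np.pi/2)
yaw=np.arctan2(m[1],m[0]); print('yaw',yaw)
ct=P(522,443,.052);print('cup',ct, 'knob->',ct-np.array([.5085,-.126,0]))
s=get_state();T=R.from_rotvec(s['tool_rot']);M=T.as_matrix();print(M)
ty=M[:,1]
for sgn in(1,-1):
    want=sgn*np.array([-np.sin(yaw),np.cos(yaw)])
    ang=np.arctan2(ty[0]*want[1]-ty[1]*want[0],ty[:2]@want); print('world turn',ang,'tool z turn',-ang)
print(M.T@(np.array([.5085,-.126,.17])-s['position']))
import bench; print([k for k in dir(bench) if not k.startswith('__')], getattr(bench,'nose_length',None))
```

```text
[ 0.47755655 -0.10585223  0.09      ] [ 0.38313499 -0.12387242  0.09      ] [ 0.48810735 -0.16008605  0.09      ] [ 0.39308103 -0.17893235  0.09      ] 0.0552505881703004 0.09612574206796326 0.1921975608384172 0.19214274073340332
yaw 0.1921975608384172
cup [ 0.35036392 -0.16103812  0.052     ] knob-> [-0.15813608 -0.03503812  0.052     ]
[[ 9.09051444e-01  4.16683101e-01 -8.16000054e-04]
 [ 4.16683890e-01 -9.09050112e-01  1.55877041e-03]
 [-9.22716518e-05 -1.75701657e-03 -9.99998452e-01]]
world turn 2.9039959966600724 tool z turn -2.9039959966600724
world turn -0.2375966569297209 tool z turn 0.2375966569297209
[ 0.40982032 -0.32297477  0.06907584]
['MotionError', 'calibration', 'close_job', 'get_image', 'get_state', 'nose_length'] 0.017
```

Request:
{"method": "send_rows", "body": {
  "xyz": [
    [38, -30, 0],
    [76, -60, 0],
    [114, -90, 0],
    [152, -120, 0],
    [190, -150, 0],
    [228, -180, 0],
    [266, -210, 0],
    [304, -240, 0],
    [342, -270, 0],
    [360, -284, 0]
  ],
  "dr": [
    [0, 0, 0.024],
    [0, 0, 0.048],
    [0, 0, 0.072],
    [0, 0, 0.096],
    [0, 0, 0.12],
    [0, 0, 0.144],
    [0, 0, 0.168],
    [0, 0, 0.192],
    [0, 0, 0.216],
    [0, 0, 0.238]
  ],
  "jaw": 60
}}

```text
time: 0.93
position: [0.4608, -0.218, 0.2394]
tool_rot: [3.127, 0.299, -0.001]
ft_force: [0.6, -0.8, -0.1]
grip_width: 0.692
grip_force: 0.0
```

```bash
cat > g.py <<'E'
from h import *
import sys
s=get_state();M=R.from_rotvec(s['tool_rot']).as_matrix()
yaw=.192
y=-np.array([-np.sin(yaw),np.cos(yaw),0]);x=np.array([np.cos(yaw),np.sin(yaw),0]);W=np.c_[x,y,[0,0,-1]]
tg=np.array([float(v) for v in sys.argv[1:4]])
print(s['time'],s['position'],s['ft_force'],s['grip_width'],'shift mm',1e3*M.T@(tg-s['position']),'turn',R.from_matrix(M.T@W).as_rotvec())
E
python3 g.py .5085 -.126 .17
```

```text
0.9333 [ 0.46082565 -0.2179694   0.23937615] [ 0.5742783  -0.77470928 -0.06862829] 0.6915406952948795 shift mm [ 64.24946751 -81.30024968  69.3292027 ] turn [ 0.00028071  0.00037539 -0.00153509]
```

Request:
{"method": "send_rows", "body": {
  "xyz": [
    [8, -10, 0],
    [16, -20, 4],
    [24, -30, 12],
    [30, -40, 22],
    [36, -46, 34],
    [39, -50, 46],
    [39, -50, 58],
    [39, -50, 66],
    [39, -50, 70],
    [39, -50, 70]
  ],
  "dr": [
    [0, 0, 0],
    [0, 0, 0],
    [0, 0, 0],
    [0, 0, 0],
    [0, 0, 0],
    [0, 0, 0],
    [0, 0, 0],
    [0, 0, 0],
    [0, 0, 0],
    [0, 0, 0]
  ]
}}

```text
time: 1.77
position: [0.4883, -0.1641, 0.1682]
tool_rot: [-3.127, -0.299, 0.003]
ft_force: [-0.3, -0.3, 0.0]
grip_width: 0.691
grip_force: 0.0
```

```bash
python3 g.py .5085 -.126 .113
python3 - <<'E'
from h import *
s=get_state()
im=snap('wrist','w1.png')
c=calibration('wrist');print(c)
f=210/np.tan(np.radians(c['vfov'])/2);H=np.array(c['hand_eye'])
M=R.from_rotvec(s['tool_rot']).as_matrix()
for p in ([.5085,-.126,.111],):
    q=np.linalg.inv(H)@np.r_[M.T@(np.array(p)-s['position']),1];th=np.arctan2(np.hypot(*q[:2]),q[2])
    print(np.array([c['cx'],c['cy']])+f*th*q[:2]/np.hypot(*q[:2]))
E
```

```text
1.7667 [ 0.48831478 -0.16413751  0.16815694] [-0.28256757 -0.25990986  0.04795873] 0.6912312193968663 shift mm [ 27.15749998 -33.57109936  55.13303717] turn [-0.00099854  0.00211731 -0.00152056]
{'vfov': 65.70646984690485, 'cx': 281.1888885221008, 'cy': 210.79220157578413, 'hand_eye': array([[-6.50201432e-04, -9.54432589e-01, -2.98425887e-01,
         8.16847209e-02],
       [ 9.99999769e-01, -6.79671204e-04, -5.02950354e-06,
        -2.26997403e-04],
       [-1.98031160e-04, -2.98425821e-01,  9.54432811e-01,
        -1.45449883e-01],
       [ 0.00000000e+00,  0.00000000e+00,  0.00000000e+00,
         1.00000000e+00]])}
[229.91408278 197.88415566]
```

View pics/w1.png

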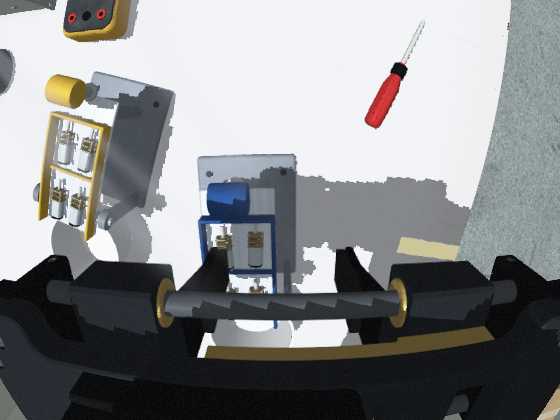

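The wrist view shows the knob at (229,198), matching the predicted (230,198), with the tray edges vertical in the picture, so the yaw is aligned. I'll centre over it and go down.

Request:
{"method": "send_rows", "body": {
  "xyz": [
    [9, -11, 0],
    [18, -22, 0],
    [27, -33.5, 0],
    [27, -33.5, 0],
    [27, -33.5, 3],
    [27, -33.5, 6],
    [27, -33.5, 10],
    [27, -33.5, 10],
    [27, -33.5, 10],
    [27, -33.5, 10]
  ],
  "dr": [
    [0, 0, 0],
    [0, 0, 0],
    [0, 0, 0],
    [0, 0, 0],
    [0, 0, 0],
    [0, 0, 0],
    [0, 0, 0],
    [0, 0, 0],
    [0, 0, 0],
    [0, 0, 0]
  ]
}}

```text
time: 2.65
position: [0.5093, -0.1259, 0.1595]
tool_rot: [3.127, 0.3, -0.0]
ft_force: [-0.2, 0.3, -0.6]
grip_width: 0.694
grip_force: 0.0
```

```bash
python3 g.py .5085 -.126 .113
```

```text
2.65 [ 0.50928802 -0.12591838  0.15948944] [-0.23076115  0.31486627 -0.62527118] 0.6942074403503725 shift mm [-0.78141656 -0.0765518  46.48956317] turn [ 0.00015166  0.00016718 -0.00095535]
```

Request:
{"method": "send_rows", "body": {
  "xyz": [
    [-1, 0, 8],
    [-1, 0, 16],
    [-1, 0, 24],
    [-1, 0, 32],
    [-1, 0, 38],
    [-1, 0, 43],
    [-1, 0, 46],
    [-1, 0, 46],
    [-1, 0, 46],
    [-1, 0, 46]
  ],
  "dr": [
    [0, 0, 0],
    [0, 0, 0],
    [0, 0, 0],
    [0, 0, 0],
    [0, 0, 0],
    [0, 0, 0],
    [0, 0, 0],
    [0, 0, 0],
    [0, 0, 0],
    [0, 0, 0]
  ]
}}

```text
time: 3.48
position: [0.5088, -0.1257, 0.1139]
tool_rot: [3.127, 0.301, 0.001]
ft_force: [0.3, -0.5, 0.1]
grip_width: 0.688
grip_force: 0.0
```

Request:
{"method": "send_rows", "body": {
  "xyz": [
    [0, 0, 0],
    [0, 0, 0],
    [0, 0, 0],
    [0, 0, 0],
    [0, 0, 0],
    [0, 0, 0],
    [0, 0, 0],
    [0, 0, 0],
    [0, 0, 0],
    [0, 0, 0]
  ],
  "dr": [
    [0, 0, 0],
    [0, 0, 0],
    [0, 0, 0],
    [0, 0, 0],
    [0, 0, 0],
    [0, 0, 0],
    [0, 0, 0],
    [0, 0, 0],
    [0, 0, 0],
    [0, 0, 0]
  ],
  "jaw": 15,
  "grip_force": 15
}}

```text
time: 4.32
position: [0.5084, -0.1251, 0.1136]
tool_rot: [-3.127, -0.302, 0.0]
ft_force: [-1.7, 1.0, 0.7]
grip_width: 0.298
grip_force: 15.0
```

```bash
python3 g.py .5085 -.126 .113
python3 - <<'E'
import numpy as np
# grip arc offset about hinge; knob gripped at dx=102,dz=35
for t in np.arange(0,.70001,.05):
    print(round(t,2),np.round([102*np.cos(t)-35*np.sin(t)-102,-(102*np.sin(t)+35*np.cos(t)-35)],1))
E
```

```text
4.3167 [ 0.50841191 -0.12512792  0.11355343] [-1.72740804  1.03713421  0.71372021] 0.2982669929587471 shift mm [-0.08004571  0.87310128  0.5530351 ] turn [-0.00047497  0.00024648  0.00027592]
0.0 [ 0. -0.]
0.05 [-1.9 -5.1]
0.1 [ -4. -10.]
0.15 [ -6.4 -14.8]
0.2 [ -9.  -19.6]
0.25 [-11.8 -24.1]
0.3 [-14.9 -28.6]
0.35 [-18.2 -32.9]
0.4 [-21.7 -37. ]
0.45 [-25.4 -40.9]
0.5 [-29.3 -44.6]
0.55 [-33.3 -48.2]
0.6 [-37.6 -51.5]
0.65 [-42.  -54.6]
0.7 [-46.5 -57.5]
```

Request:
{"method": "send_rows", "body": {
  "xyz": [
    [-0.9, 0, -2.5],
    [-1.9, 0, -5.1],
    [-3, 0, -7.6],
    [-4, 0, -10],
    [-5.2, 0, -12.4],
    [-6.4, 0, -14.8],
    [-7.7, 0, -17.2],
    [-9, 0, -19.6],
    [-10.4, 0, -21.9],
    [-11.8, 0, -24.1]
  ],
  "dr": [
    [0, 0, 0],
    [0, 0, 0],
    [0, 0, 0],
    [0, 0, 0],
    [0, 0, 0],
    [0, 0, 0],
    [0, 0, 0],
    [0, 0, 0],
    [0, 0, 0],
    [0, 0, 0]
  ]
}}

```text
time: 5.15
position: [0.4965, -0.1276, 0.1377]
tool_rot: [-3.127, -0.301, 0.001]
ft_force: [0.1, 4.7, -4.8]
grip_width: 0.299
grip_force: 15.0
```

Request:
{"method": "send_rows", "body": {
  "xyz": [
    [-1.5, 0, -2.3],
    [-3.1, 0, -4.5],
    [-4.7, 0, -6.7],
    [-6.4, 0, -8.8],
    [-8.1, 0, -10.9],
    [-9.9, 0, -12.9],
    [-11.7, 0, -14.9],
    [-13.6, 0, -16.8],
    [-15.5, 0, -18.7],
    [-17.5, 0, -20.5]
  ],
  "dr": [
    [0, 0, 0],
    [0, 0, 0],
    [0, 0, 0],
    [0, 0, 0],
    [0, 0, 0],
    [0, 0, 0],
    [0, 0, 0],
    [0, 0, 0],
    [0, 0, 0],
    [0, 0, 0]
  ]
}}

```text
time: 5.98
position: [0.4795, -0.1311, 0.1583]
tool_rot: [-3.127, -0.301, 0.0]
ft_force: [-0.3, 4.3, -5.3]
grip_width: 0.296
grip_force: 15.0
```

```bash
python3 g.py .5085 -.126 .113
python3 - <<'E'
from h import *
t=snap('top','t3.png')[160:300,210:345];s=snap('side','s3.png')[165:285,160:335]
t=cv2.resize(t[:,:,::-1],(386,400));s=cv2.resize(s[:,:,::-1],(414,284))
o=np.zeros((400,800,3),np.uint8);o[:,:386]=t;o[:284,386:]=s;cv2.imwrite('pics/c3.png',cv2.convertScaleAbs(o,alpha=1.4))
E
```

```text
5.9833 [ 0.47948649 -0.13112709  0.15828516] [-0.27392111  4.30882885 -5.34635739] 0.2962144936372513 shift mm [29.46563636  0.50490987 45.28065443] turn [-8.55047875e-05  1.51449112e-04 -8.54703513e-05]
```

View pics/c3.png

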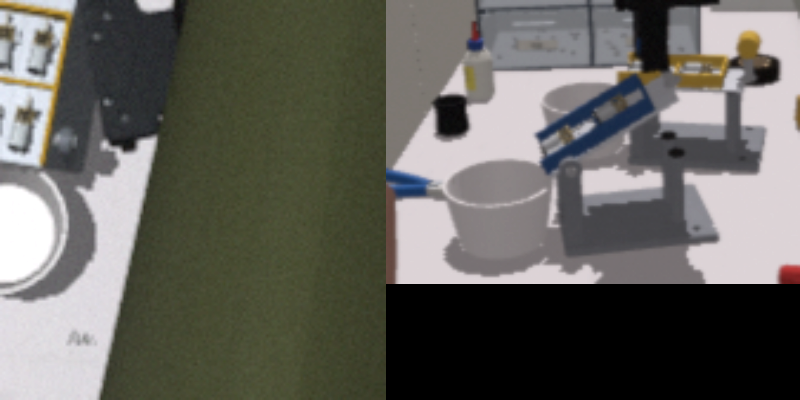

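The side view shows the tray tilted about 0.5 rad, with a front motor at about (565,133) still near the open end. I'll go on to about 0.66 rad.

Request:
{"method": "send_rows", "body": {
  "xyz": [
    [-2, 0, -1.8],
    [-4, 0, -3.6],
    [-6.1, 0, -5.3],
    [-8.3, 0, -6.9],
    [-10.5, 0, -8.5],
    [-12.7, 0, -10],
    [-14, 0, -11],
    [-14, 0, -11],
    [-14, 0, -11],
    [-14, 0, -11]
  ],
  "dr": [
    [0, 0, 0],
    [0, 0, 0],
    [0, 0, 0],
    [0, 0, 0],
    [0, 0, 0],
    [0, 0, 0],
    [0, 0, 0],
    [0, 0, 0],
    [0, 0, 0],
    [0, 0, 0]
  ]
}}

```text
time: 6.92
position: [0.4659, -0.1339, 0.1692]
tool_rot: [3.127, 0.301, -0.0]
ft_force: [0.1, 5.0, -3.3]
grip_width: 0.295
grip_force: 15.0
```

```bash
python3 g.py .5085 -.126 .113
python3 - <<'E'
from h import *
s=snap('side','s4.png')[165:285,160:335]
cv2.imwrite('pics/c4.png',cv2.convertScaleAbs(cv2.resize(s[:,:,::-1],(700,480),interpolation=cv2.INTER_CUBIC),alpha=1.4))
E
```

```text
6.9167 [ 0.46593636 -0.13393535  0.16918626] [ 0.05541179  5.01821726 -3.30780655] 0.295395379297352 shift mm [43.30799513  0.31231274 56.17694341] turn [ 0.00022329  0.00021687 -0.00017808]
```

View pics/c4.png

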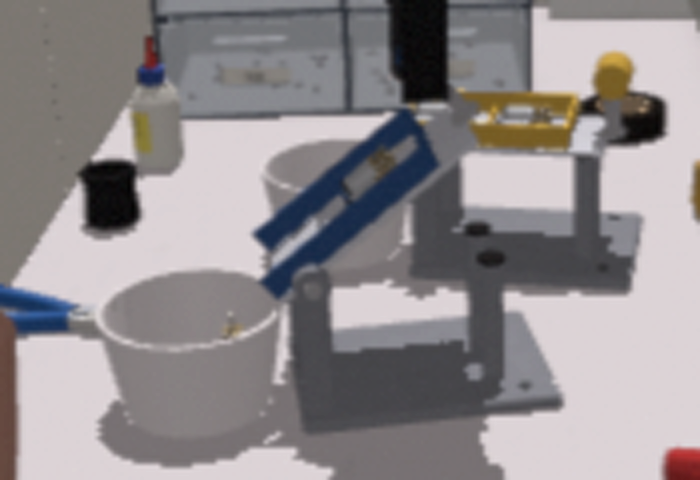

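The front row is empty, a shaft shows in the cup at (230,327), and the rear motors are still in at (370,170). Next I'll lower along the arc.

Request:
{"method": "send_rows", "body": {
  "xyz": [
    [2.2, 0, 1.6],
    [4.4, 0, 3.1],
    [6.6, 0, 4.7],
    [8.7, 0, 6.4],
    [10.7, 0, 8.2],
    [12.7, 0, 10],
    [14.7, 0, 11.8],
    [16.6, 0, 13.7],
    [18.5, 0, 15.6],
    [20.3, 0, 17.5]
  ],
  "dr": [
    [0, 0, 0],
    [0, 0, 0],
    [0, 0, 0],
    [0, 0, 0],
    [0, 0, 0],
    [0, 0, 0],
    [0, 0, 0],
    [0, 0, 0],
    [0, 0, 0],
    [0, 0, 0]
  ]
}}

```text
time: 7.8
position: [0.4862, -0.1297, 0.1519]
tool_rot: [3.127, 0.302, -0.0]
ft_force: [-1.0, 4.8, -1.4]
grip_width: 0.301
grip_force: 15.0
```

```bash
python3 g.py .5085 -.126 .113
```

```text
7.8 [ 0.48622305 -0.12974345  0.15186868] [-0.97334286  4.80845778 -1.42805822] 0.30110219915482217 shift mm [22.58423427  0.57966597 38.8672932 ] turn [9.90390850e-05 6.38109991e-05 3.20157615e-04]
```

Request:
{"method": "send_rows", "body": {
  "xyz": [
    [2.8, 0, 3.2],
    [5.3, 0, 6.4],
    [7.8, 0, 9.8],
    [10.1, 0, 13.2],
    [12.3, 0, 16.8],
    [14.3, 0, 20.5],
    [16, 0, 23.5],
    [17.3, 0, 26.3],
    [18.6, 0, 29],
    [19.6, 0, 31.2]
  ],
  "dr": [
    [0, 0, 0],
    [0, 0, 0],
    [0, 0, 0],
    [0, 0, 0],
    [0, 0, 0],
    [0, 0, 0],
    [0, 0, 0],
    [0, 0, 0],
    [0, 0, 0],
    [0, 0, 0]
  ]
}}

```text
time: 8.63
position: [0.5059, -0.1257, 0.1206]
tool_rot: [-3.127, -0.302, -0.001]
ft_force: [-0.7, 6.0, -0.7]
grip_width: 0.3
grip_force: 15.0
```

Request:
{"method": "send_rows", "body": {
  "xyz": [
    [0.6, 0, 1.2],
    [1.1, 0, 2.4],
    [1.6, 0, 3.6],
    [2, 0, 4.8],
    [2.4, 0, 5.8],
    [2.7, 0, 6.6],
    [2.9, 0, 7.2],
    [2.9, 0, 7.2],
    [2.9, 0, 7.2],
    [2.9, 0, 7.2]
  ],
  "dr": [
    [0, 0, 0],
    [0, 0, 0],
    [0, 0, 0],
    [0, 0, 0],
    [0, 0, 0],
    [0, 0, 0],
    [0, 0, 0],
    [0, 0, 0],
    [0, 0, 0],
    [0, 0, 0]
  ]
}}

```text
time: 9.47
position: [0.5079, -0.1253, 0.1154]
tool_rot: [3.127, 0.302, -0.002]
ft_force: [-8.2, 6.0, 11.7]
grip_width: 0.299
grip_force: 15.0
```

```bash
python3 g.py .5085 -.126 .1135
```

```text
9.4667 [ 0.50786571 -0.12527723  0.11540201] [-8.23944113  6.04525293 11.72083995] 0.2986454810647985 shift mm [0.48689941 0.83013381 1.90161885] turn [0.00030977 0.00132521 0.000406  ]
```

The upward push of 12 N shows the tray is back on its rest. I'll open and retreat.

Request:
{"method": "send_rows", "body": {
  "xyz": [
    [0, 0, -1],
    [0, 0, -1],
    [0, 0, -1],
    [0, 0, -1],
    [0, 0, -1],
    [0, 0, -1],
    [0, 0, -1],
    [0, 0, -1],
    [0, 0, -1],
    [0, 0, -1]
  ],
  "dr": [
    [0, 0, 0],
    [0, 0, 0],
    [0, 0, 0],
    [0, 0, 0],
    [0, 0, 0],
    [0, 0, 0],
    [0, 0, 0],
    [0, 0, 0],
    [0, 0, 0],
    [0, 0, 0]
  ],
  "jaw": 60
}}

```text
time: 10.3
position: [0.508, -0.1257, 0.1142]
tool_rot: [3.127, 0.301, -0.0]
ft_force: [-0.7, -0.2, 0.2]
grip_width: 0.687
grip_force: 0.0
```

Request:
{"method": "send_rows", "body": {
  "xyz": [
    [0, 0, -8],
    [0, 0, -18],
    [0, 0, -30],
    [0, 0, -45],
    [0, 0, -60],
    [0, 0, -75],
    [0, 0, -90],
    [0, 0, -105],
    [0, 0, -120],
    [0, 0, -120]
  ],
  "dr": [
    [0, 0, 0],
    [0, 0, 0],
    [0, 0, 0],
    [0, 0, 0],
    [0, 0, 0],
    [0, 0, 0],
    [0, 0, 0],
    [0, 0, 0],
    [0, 0, 0],
    [0, 0, 0]
  ]
}}

```text
time: 11.13
position: [0.5101, -0.126, 0.2389]
tool_rot: [3.124, 0.301, 0.011]
ft_force: [1.0, 0.0, 0.5]
grip_width: 0.692
grip_force: 0.0
```

Request:
{"method": "send_rows", "body": {
  "xyz": [
    [0, 20, 0],
    [0, 50, 0],
    [0, 80, 0],
    [0, 110, 0],
    [0, 140, 0],
    [0, 170, 0],
    [0, 200, 0],
    [0, 220, 0],
    [0, 220, 0],
    [0, 220, 0]
  ],
  "dr": [
    [0, 0, 0],
    [0, 0, 0],
    [0, 0, 0],
    [0, 0, 0],
    [0, 0, 0],
    [0, 0, 0],
    [0, 0, 0],
    [0, 0, 0],
    [0, 0, 0],
    [0, 0, 0]
  ]
}}

```text
time: 11.97
position: [0.5494, -0.3428, 0.2336]
tool_rot: [-3.127, -0.297, 0.001]
ft_force: [1.2, 0.0, -0.3]
grip_width: 0.688
grip_force: 0.0
```

Run:
```python
from h import *
t=snap('top','t5.png')[160:300,210:345];s=snap('side','s5.png')[165:285,160:335]
t=cv2.resize(t[:,:,::-1],(386,400));s=cv2.resize(s[:,:,::-1],(414,284))
o=np.zeros((400,800,3),np.uint8);o[:,:386]=t;o[:284,386:]=s;cv2.imwrite('pics/c5.png',cv2.convertScaleAbs(o,alpha=1.4))
```

```text
(no output)
```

View pics/c5.png

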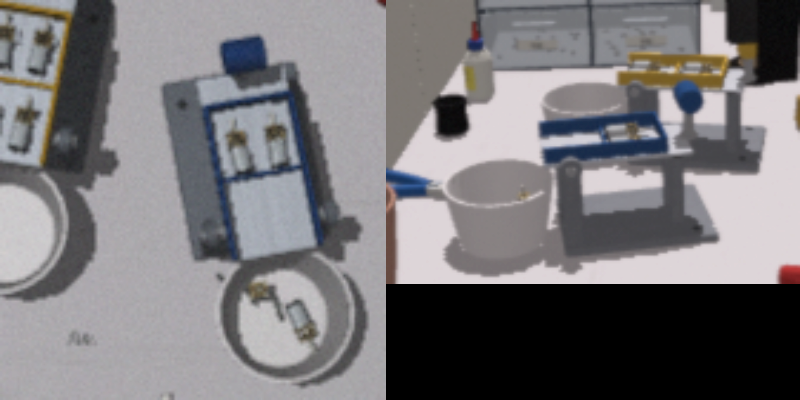

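Both motors are in the cup at (262,292) and (300,322), the rear pair is still in the tray, the tray is down and the cup hasn't moved.

```bash
python3 -c "
from bench import *
print(close_job())"
```

```text
the job is handed in; nothing more can be done
None
```

I tipped the blue tray and handed the job in after about 12 s. In the last pictures, both front motors were in the white cup, the rear two were still behind the lip, the tray was back on its rest and the cup was standing in its place; the judge's verdict was not returned.

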